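# Fit a fresh filter cassette to the polishing dust extractor

### The job

Take the fresh filter cassette out of its steel holder, set it down on the dust extractor's loading shelf, between the rails, with its handle away from the machine, let go of it, then push it home from the handle end until the sprung catch has clicked shut behind its frame. Leave it there, and do not push the other things on the bench out of their places.

Things in the scene. Friction and masses are not known exactly. Their poses are not given: they have to be found in the camera images.
- cassette_center (a point): Fresh filter cassette, standing on edge in the steel holder: aluminium frame 120 long (x) x 36 thick (y) x 80 mm tall (z, up) round white pleated paper, about 0.42 kg. +x is its nose, the end that goes in first; a black D-handle is at the other end. This point is the frame's middle, 40 mm above its underside.
- cassette_handle (a point): Middle of the upright grip bar of the cassette's D-handle, 106 mm behind cassette_center (along -x) and 10 mm above it. The bar is 14 x 14 mm, 52 mm tall (24 to 76 mm above the cassette's underside), joined to the frame by two short arms; the cassette is 173 mm long in all.
- holder_floor (a point): Floor middle of the fixed steel filter holder (194 x 80 mm), 6 mm above the bench. +x: its low open front, where the cassette's nose points. Walls 44 mm apart, 90 mm above the bench from x = -97 to +1 mm (they enclose the handle and the frame's last 30 mm, so no grip there), 56 mm to x = 13, then 24 mm, front lip 14 mm. Lift the cassette straight up by the front part of its frame.
- slot_mouth (a point): Bottom middle of the filter slot's mouth in the fixed grey dust extractor, on the slot floor, 10 mm above the bench. +x points into the slot, z up. Slot 42 wide, 85 high, 112 mm deep; the filter box round it is 160 wide, 106 high; from x = 130 mm a cabinet 260 wide, 260 high. Cassette fully home: its centre at x = 52, grip bar at x = -54 mm; held by the catch: centre at x = 46 or more.
- shelf_spot (a point): Where to set the cassette down: point on the loading shelf, on its centre line, 125 mm before slot_mouth (same axes), for the middle of the frame. The shelf is level with the slot floor and runs from the mouth to x = -190 mm from it, between two rails 40 mm apart, 18 mm high, with lips flared outward to 30 mm high, 62 mm apart; the -y rail stops 88 mm before the mouth, where the catch is.
- catch (a joint): Angle (rad) of the sprung steel catch beside the shelf, on its -y side: a pawl 60 mm long, 4 to 22 mm above the shelf. 0 is shut, its tooth reaching into the way. The passing frame swings it outward to 0.13 to 0.22 against 1 to 3 N at the tooth; then it springs back to 0 behind the frame and blocks its return. Pushing the cassette in takes about 3 to 9 N.
- catch_tooth (a point): Inner corner of the catch's tooth. When shut: x = -14, y = -11 mm from slot_mouth, 13 mm above the shelf. Its blunt face looks into the slot; its sloped side begins at x = -52 mm, so the cassette must come down on the shelf with its nose short of that and be slid past the tooth, not lowered on to it.
- used_cassette: Bystander: the clogged old cassette, lying flat on the bench, 173 x 80 x 36 mm, grey media. Origin on the bench under the middle of its frame.
- compound_bar: Bystander: a brown bar of polishing compound, 125 x 40 x 30 mm. Origin at the centre of its underside.
- brush_wheel: Bystander: bristle wheel lying flat, 72 mm across, 26 mm high. Origin at the centre of its underside.
- cotton_mop: Bystander: cotton polishing mop lying flat, 100 mm across, 22 mm high. Origin at the centre of its underside.
- mallet: Bystander: a wooden mallet, 240 mm long, lying on the bench. Origin near its middle.
- pumice_jar: Bystander: a closed jar 72 mm across and 85 mm tall. Origin at the centre of its underside.
- file_handle: Bystander: a short file with a wooden handle, 215 mm long, lying on the bench. Origin under the middle of its handle.
Not all that is in view belongs to the job. What is shaped like the part that bears cassette_center but purple or yellow is not meant.

How it is judged:
On the way:
1. the cassette stands on the loading shelf between the rails, short of home, and has been let go (x of cassette_center in the frame of slot_mouth between -0.2 and 0.02 m and y of cassette_center in the frame of slot_mouth between -0.012 and 0.012 m and z of cassette_center in the frame of slot_mouth below 0.048 m and angle between cassette_center's own z axis and vertical below 0.15 rad and contact force between the fingers and cassette below 0.3 N), for 0.2 s.
At the end, for the whole second after the job is handed in: The cassette stands upright in the slot and at rest, nose first and pushed in past the catch (its centre at least 44 mm inside the mouth, where 52 mm is the end), and the catch has sprung back behind its frame to within 0.05 rad of shut (x of cassette_center in the frame of slot_mouth above 0.044 m and z of cassette_center in the frame of slot_mouth below 0.048 m and value of joint catch below 0.05 rad and angle between cassette_center's own z axis and vertical below 0.1 rad and linear speed of cassette below 0.01 m/s); the robot touches nothing.
It fails at once if a bystander on the bench is pushed more than 40 mm from its place (distance of any of used_cassette, compound_bar, brush_wheel, cotton_mop, mallet, pumice_jar, file_handle from where it was at the start of the episode above 0.04 m).
It also fails if it takes over 43 s, if anything falls off the work surface, if the arm or the gripper's body presses on something with over 40 N, if the wrist force passes 120 N, or if a joint passes its speed limit or range.

### The arm

A 6-joint arm with a two-finger parallel gripper is mounted at the origin on the work surface. World frame = base frame: x ahead of the robot, y to its left, z up, the work surface at z = 0. Lengths are in m, angles in rad, forces in N, time in s.
With the tool pointing down it reaches from about 0.35 to 0.975 m from the base axis. Payload 4.9 kg.
Tool frame: the origin (TCP) lies midway between the tips of the shut fingers; the grasp point (between the pads) lies 19 mm behind it; z points along the fingers, y is the line along which they close (so a half turn about z gives the same grasp; the last joint's range is limited). The gripper opens to 85 mm and grips with 20 to 120 N. Pads are 22 mm wide; open, the fingers measure 114 mm over their backs; the gripper's body (76 mm by 85 mm) begins 54 mm behind the grasp point. The pads swing forward as they close: fully open they stand 13 mm farther back than shut.
Start: joints at [-1.288, 0.053, 1.613, -0, 1.476, -0.119], TCP at [0.244, -0.575, 0.231] pointing down, gripper open.
Joint ranges: [-3.01, 3.01], [-1.01, 2.22], [0.06, 2.58], [-1.02, 4.17], [0.09, 2.62], [-3.14, 3.14]. Speed limits (rad/s): [2.57, 2.57, 3.14, 3.14, 3.14, 3.14].

### API

Orientations are given as a rotation vector (axis times angle).
In Python, from station import telemetry, optics, ctrl gives the robot as it stands.
- The arm moves only by the shell command python3 -m pendant 'ROWS' [FORCE]. ROWS is JSON, one flat list of numbers, 7 for each row, row after row: the turn, a rotation vector about the tool's x, y, z as a fraction of full scale, then the shift along the tool's x, y, z as a fraction of full scale, then the opening, from 0 (shut) to 1 (fully open). In form: [ax, ay, az, tx, ty, tz, fingers, ax, ay, az, tx, ty, tz, fingers, ...]. A call has 1 to 12 rows; each row is the pose to reach, as a shift and turn from the pose commanded when the call began, along the tool's axes at that moment; what a row does not reach only later rows make up. Full scale, the value 1, is 300 mm for a shift and 30 degrees for a turn. A row lasts 1/8 s, in which the tool goes at most 62.5 mm and 10.7 degrees, less where a joint would pass 70% of its speed; a pose out of reach is approached as far as the arm can. A call with a number of a shift or a turn outside -1 to 1 is refused whole. A call with a gripper value outside its range is refused whole. The fingers move at their own pace and stop on an object; FORCE is the grip in N (left out, the last holds). Time passes only in rows, so rows that repeat a pose let the fingers close. It gives the time, the measured TCP pose, the force, the opening and the grip force at its end, in the units of the state.
- telemetry.get_obs(): the state, without advancing time (a new reading comes with each control period).
- optics.get_image(name): name is "side" or "top"; returns a dict with "image" (420x560x3 uint8, red, green, blue), "depth" (420x560 float32, m along the optical axis (not along the pixel's ray), 0 where there is no reading), "fx", "fy", "cx", "cy" (pixels), "dist_coeffs" ([k1, k2, p1, p2, k3] as OpenCV has them; the pictures are not rectified), "rvec" (rotation vector, rad) and "tvec" (3), from world to camera coordinates, as OpenCV has them. Camera axes: x right, y down, z forward; pixel columns grow to the right and rows downward; lengths in m; the calibration is good to about 2 mm. A picture is of the moment at which its call begins.
- ctrl.finish_job(): hands the job in; it is judged then, once.
The state is a dict: "t": time; "q": joint angles; "dq": joint speeds; "effort": joint torques, N m; "tool_pos": TCP position; "tool_rot": TCP orientation; "contact_force": force on the tool from outside, world axes, zero at the start; "wrist_torque": the same for the moment, N m; "opening": finger opening in m; "grip_force": force on a finger pad.
Only numpy, scipy, OpenCV 4.12 (cv2) and the standard library are available. Lean on these libraries where they do the work, as an engineer would, in place of code of your own. Each camera call takes 0.05 s, during which the arm holds its last target. There are 200 camera calls.

## Working session

There is one attempt and no reset: what is moved stays moved. The work goes in short steps, Python scripts to look and compute and a shell command to move; the robot and the scene stay as the last step left them, time stands still between calls to the robot, and variables do not carry over. Pictures are saved under pics/ and viewed, at most 10 in all, crops included, and the job is handed in when it is done.

```bash
mkdir -p pics; cat > h.py <<'E'
import numpy as np, cv2, pickle
from station import telemetry, optics, ctrl
def snap(n,fn):
    d=optics.get_image(n); cv2.imwrite(f'pics/{fn}.png',d['image'][:,:,::-1]); pickle.dump(d,open(f'pics/{fn}.pkl','wb')); return d
def load(fn): return pickle.load(open(f'pics/{fn}.pkl','rb'))
def cloud(d):
    K=np.array([[d['fx'],0,d['cx']],[0,d['fy'],d['cy']],[0,0,1]]);h,w=d['depth'].shape
    u,v=np.meshgrid(np.arange(w),np.arange(h)); p=np.stack([u,v],-1).reshape(-1,1,2).astype(float)
    n=cv2.undistortPoints(p,K,np.array(d['dist_coeffs'],float)).reshape(h,w,2)
    z=d['depth'].astype(float); c=np.dstack([n[...,0]*z,n[...,1]*z,z])
    R=cv2.Rodrigues(np.array(d['rvec'],float))[0]
    W=(c-np.array(d['tvec']).reshape(3))@R; W[z<=0]=np.nan; return W
E
python3 -c "
from h import *
snap('top','t0');snap('side','s0');o=telemetry.get_obs();print(o)"
```

```text
{'t': 0.1, 'q': array([-1.28802628e+00,  5.32655491e-02,  1.61416578e+00, -1.48112811e-05,
        1.47601669e+00, -1.18992807e-01]), 'dq': array([ 9.07953359e-04, -2.09795881e-04, -3.32482376e-03, -1.33879026e-03,
        5.80923113e-05,  4.44632895e-04]), 'effort': array([ 3.98727625e-04, -3.94900596e+01, -3.71364856e+01, -2.57010959e-05,
        3.89219524e-03, -1.31376203e-05]), 'tool_pos': array([ 0.24424079, -0.57467944,  0.23019622]), 'tool_rot': array([-3.07660739e+00, -6.26485202e-01,  2.61317924e-04]), 'contact_force': array([-0.40860205,  0.11071749, -0.81745689]), 'wrist_torque': array([0.02353034, 0.01873978, 0.01526701]), 'grip_force': 0.0, 'opening': 0.0851645400372956}
```

View pics/t0.png

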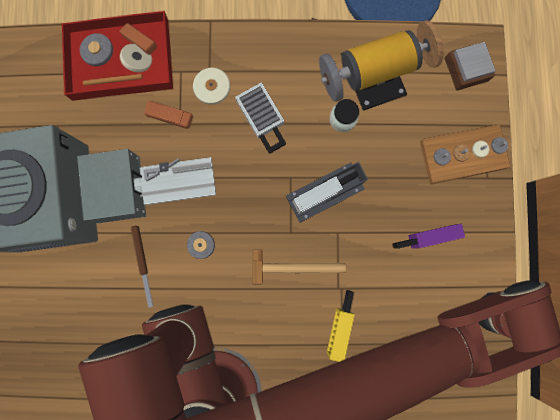

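View pics/s0.png

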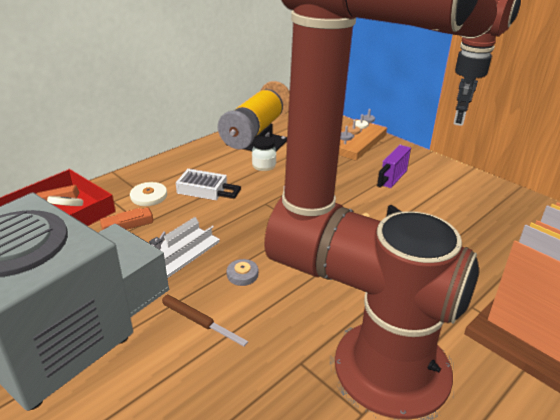

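The top view shows the cassette in its holder at about (325,193), nose lower left (292,208) and handle upper right (350,177). The shelf is at (145–215,180) and the filter box at (80–145,185). Next I'll measure both from the depth image.

```bash
cat > m.py <<'E'
from h import *
d=load('t0');W=cloud(d);I=d['image'].astype(int)
def roi(x0,y0,x1,y1,zl,zh):
    P=W[y0:y1,x0:x1].reshape(-1,3);C=I[y0:y1,x0:x1].reshape(-1,3);m=(P[:,2]>zl)&(P[:,2]<zh);return P[m],C[m]
def rect(P):
    r=cv2.minAreaRect((P[:,:2]*1000).astype(np.float32));return np.round(r[0],1),np.round(r[1],1),round(r[2],2),len(P),np.round(np.median(P[:,2]),4)
for n,a in dict(box=(70,140,150,230,.095,.118),cas_hold=(280,155,375,225,.075,.1),shelfrails=(138,150,225,210,.022,.05),shelfall=(138,150,225,210,.005,.06)).items():
    P,C=roi(*a);print(n,rect(P),'corners',np.round(cv2.boxPoints(cv2.minAreaRect((P[:,:2]*1000).astype(np.float32)))).tolist())
P,C=roi(280,155,375,225,.075,.1)
m=C.min(1)>140;print('bright',rect(P[m]),cv2.boxPoints(cv2.minAreaRect((P[m][:,:2]*1000).astype(np.float32))).round().tolist())
for p in [(292,208),(325,193),(350,177),(298,213),(160,192),(200,182),(180,163)]: print(p,W[p[1],p[0]].round(4))
P,C=roi(280,155,375,225,.005,.2);print('holder all',rect(P));print(np.histogram(P[:,2],bins=np.arange(0,.12,.008)))
for n in['t0']:
    v=cv2.resize(d['image'][130:240,70:380,::-1],None,fx=2.5,fy=2.5,interpolation=cv2.INTER_CUBIC);cv2.imwrite('pics/c0.png',v)
E
python3 m.py
```

```text
box (array([536.2, 261.7]), array([223.8, 137.4]), 8.74, 3713, np.float64(0.1056)) corners [[415.0, 313.0], [436.0, 177.0], [657.0, 211.0], [636.0, 347.0]]
cas_hold (array([ 519.9, -288.5]), array([ 50.4, 186.9]), 27.14, 1002, np.float64(0.0852)) corners [[455.0, -217.0], [540.0, -383.0], [585.0, -360.0], [500.0, -194.0]]
shelfrails (array([545.1, 104.8]), array([109.3, 198.2]), 12.77, 829, np.float64(0.0339)) corners [[470.0, 189.0], [514.0, -4.0], [620.0, 20.0], [576.0, 214.0]]
shelfall (array([551.8,  93.7]), array([159.9, 228.1]), 1.65, 2900, np.float64(0.0113)) corners [[469.0, 205.0], [475.0, -23.0], [635.0, -18.0], [628.0, 210.0]]
bright (array([ 504. , -259.2]), array([ 35.2, 119.8]), 28.27, 694, np.float64(0.0853)) [[460.0, -215.0], [517.0, -320.0], [548.0, -304.0], [491.0, -198.0]]
(292, 208) [ 0.4747 -0.1975  0.0097]
(325, 193) [ 0.5051 -0.2764  0.0849]
(350, 177) [ 0.5456 -0.3395  0.0805]
(298, 213) [ 0.4621 -0.2133  0.0035]
(160, 192) [0.5131 0.1397 0.0444]
(200, 182) [0.5433 0.0428 0.0095]
(180, 163) [0.593  0.0953 0.0142]
holder all (array([ 525.3, -291.2]), array([241.8, 184.7]), 87.41, 2016, np.float64(0.0737))
(array([429, 257,  72,  58,  29,  44,  46,  23,  43,  84, 755, 176,   0,
         0]), array([0.   , 0.008, 0.016, 0.024, 0.032, 0.04 , 0.048, 0.056, 0.064,
       0.072, 0.08 , 0.088, 0.096, 0.104, 0.112]))
```

View pics/c0.png

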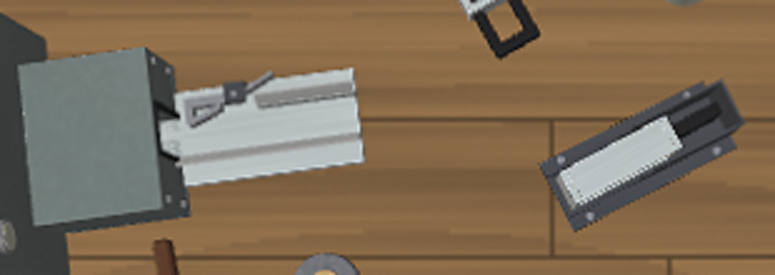

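The crop shows the cassette nose at lower left with its handle inside the holder walls. The shelf is about (180–362, 70–185), with the catch at (205,105) on the side away from the robot. Now I'll refine the slot axis and the cassette axis.

```bash
cat > m2.py <<'E'
from h import *
d=load('t0');W=cloud(d);I=d['image'].astype(int)
def big(m):
    n,l,s,_=cv2.connectedComponentsWithStats(m.astype(np.uint8));k=1+np.argmax(s[1:,4]);return l==k
def R(P):
    r=cv2.minAreaRect((P[:,:2]*1000).astype(np.float32));return np.round(r[0],1),np.round(r[1],1),round(r[2],2),cv2.boxPoints(r).round(1).tolist(),len(P)
Z=W[...,2];sub=np.zeros(Z.shape,bool);sub[140:230,76:150]=1
m=big(sub&(abs(Z-.106)<.006));P=W[m];print('box',R(P))
sub[:]=0;sub[150:215,138:222]=1
bright=(I.min(2)>150)
m=big(sub&(Z>.004)&(Z<.06)&bright);P=W[m];print('shelf',R(P))
# rail/lip tops in slot frame
for ang in (98.0,98.8,99.6):
    a=np.radians(ang);ex=np.array([np.cos(a),np.sin(a)]);ey=np.array([-ex[1],ex[0]])
    x=P[:,:2]@ex;y=P[:,:2]@ey
    out=[]
    for lo in np.arange(.0,.16,.02):   # along
        s=x-x.min();k=(s>lo)&(s<lo+.02)
        hi=k&(P[:,2]>.019)&(P[:,2]<.05)
        yy=y[hi];out.append((round(lo,2),k.sum(),np.round([y[k].min()*1e3,y[k].max()*1e3],1),np.round([np.median(yy[yy<-.53])*1e3 if (yy<-.53).any() else 0,np.median(yy[yy>-.53])*1e3 if (yy>-.53).any() else 0],1)))
    print(ang,x.min(),x.max());[print(o) for o in out]
E
python3 m2.py
```

```text
box (array([527.1, 260.2]), array([190.5, 136.4]), 7.98, [[423.29998779296875, 314.5], [442.20001220703125, 179.39999389648438], [630.9000244140625, 205.89999389648438], [611.9000244140625, 340.8999938964844]], 3485)
shelf (array([560.7, 110.4]), array([ 73.4, 201.2]), 8.08, [[510.20001220703125, 204.8000030517578], [538.5, 5.599999904632568], [611.2000122070312, 15.899999618530273], [582.9000244140625, 215.10000610351562]], 1401)
98.0 -0.06940943123535954 0.13183204116534117
(np.float64(0.0), np.int64(147), array([-606.3, -534.1]), array([-584.6,    0. ]))
(np.float64(0.02), np.int64(149), array([-606.2, -534.4]), array([-586.6,    0. ]))
(np.float64(0.04), np.int64(147), array([-607.1, -534.7]), array([-586.7,    0. ]))
(np.float64(0.06), np.int64(155), array([-606.8, -534.4]), array([-586.2,    0. ]))
(np.float64(0.08), np.int64(142), array([-606.8, -534.3]), array([-586.8,    0. ]))
(np.float64(0.1), np.int64(142), array([-597. , -534.4]), array([-535.8,    0. ]))
(np.float64(0.12), np.int64(131), array([-594.3, -534.7]), array([-535.9,    0. ]))
(np.float64(0.14), np.int64(131),
[... 781 characters left out ...]
4848981892 0.11651768846554252
(np.float64(0.0), np.int64(148), array([-604.6, -532. ]), array([-580.4,    0. ]))
(np.float64(0.02), np.int64(148), array([-605.1, -533. ]), array([-585.2,    0. ]))
(np.float64(0.04), np.int64(150), array([-606.1, -533.8]), array([-586.1,    0. ]))
(np.float64(0.06), np.int64(153), array([-606.9, -534. ]), array([-586.5,    0. ]))
(np.float64(0.08), np.int64(141), array([-606.9, -534.4]), array([-562.6,    0. ]))
(np.float64(0.1), np.int64(143), array([-597.8, -535.2]), array([-536.5,    0. ]))
(np.float64(0.12), np.int64(132), array([-607. , -536.1]), array([-537.7,    0. ]))
(np.float64(0.14), np.int64(129), array([-609.4, -536.6]), array([-537.7,    0. ]))
```

```bash
cat > go.py <<'E'
# usage: go.py x y z yaw_deg -> shift/turn in fractions, from measured pose
import sys,numpy as np
from scipy.spatial.transform import Rotation as Ro
from station import telemetry
o=telemetry.get_obs();R=Ro.from_rotvec(o['tool_rot']).as_matrix()
x,y,z,yaw=map(float,sys.argv[1:5]);a=np.radians(yaw)
T=np.array([[np.cos(a),np.sin(a),0],[np.sin(a),-np.cos(a),0],[0,0,-1]])
print('turn',np.round(np.degrees(Ro.from_matrix(R.T@T).as_rotvec())/30,3),'shift',np.round(R.T@(np.array([x,y,z])-o['tool_pos'])/.3,3))
print(o['t'],o['tool_pos'].round(4),'yaw',np.degrees(np.arctan2(R[1,0],R[0,0])).round(2),'F',o['contact_force'].round(1),o['opening'].round(4),o['grip_force'])
E
python3 -m pendant '[0,0,-0.5,0.3,-0.16,0,1, 0,0,-1,0.6,-0.33,0,1, 0,0,-1,0.6,-0.33,0,1, 0,0,-1,0.6,-0.33,0,1, 0,0,-1,0.6,-0.33,0,1]'
python3 go.py 0.501 -0.254 0.2 118.3
```

```text
t: 0.72
tool_pos: [0.3717, -0.4131, 0.231]
tool_rot: [-2.81, -1.404, 0.001]
contact_force: [-0.2, 0.5, 0.3]
opening: 0.0852
grip_force: 0.0
turn [-1.000e-03  0.000e+00 -2.174e+00] shift [0.683 0.026 0.103]Traceback (most recent call last):
  File "go.py", line 9, in <module>
    print(o['t'],o['tool_pos'].round(4),'yaw',np.degrees(np.arctan2(R[1,0],R[0,0])).round(2),'F',o['contact_force'].round(1),o['opening'].round(4),o['grip_force'])
                                                                                                                             ^^^^^^^^^^^^^^^^^^
AttributeError: 'float' object has no attribute 'round'
```

```bash
sed -i "s/o\['opening'\].round(4)/round(o['opening'],4)/" go.py
python3 -m pendant '[0,0,-0.5,0.3,0,0,1, 0,0,-1,0.68,0.03,0.1,1, 0,0,-1,0.68,0.03,0.1,1, 0,0,-1,0.68,0.03,0.1,1, 0,0,-1,0.68,0.03,0.1,1]' >/dev/null
python3 -m pendant '[0,0,-1,0,0,0,1, 0,0,-1,0,0,0,1, 0,0,-1,0,0,0,1, 0,0,-1,0,0,0,1]'
python3 go.py 0.501 -0.254 0.13 118.3
python3 -c "
from h import *
snap('top','t1');d=snap('side','s1')"
```

```text
t: 1.85
tool_pos: [0.5004, -0.2584, 0.2019]
tool_rot: [1.74, 2.615, -0.001]
contact_force: [0.4, 0.2, 0.1]
opening: 0.0853
grip_force: 0.0
turn [-0.     0.002 -0.186] shift [0.013 0.008 0.24 ]
1.85 [ 0.5004 -0.2584  0.2019] yaw 112.71 F [0.4 0.2 0.1] 0.0853 0.0
```

```bash

python3 -m pendant '[0,0,-0.19,0.013,0.008,0.12,1, 0,0,-0.19,0.013,0.008,0.24,1, 0,0,-0.19,0.013,0.008,0.24,1, 0,0,-0.19,0.013,0.008,0.24,1]' >/dev/null
python3 go.py 0.501 -0.254 0.046 118.3
python3 -c "
from h import *
snap('side','s2')"
```

```text
turn [0.001 0.003 0.012] shift [-0.002 -0.007  0.283]
2.45 [ 0.5025 -0.2524  0.1308] yaw 118.65 F [0.7 0.7 0.4] 0.0854 0.0
```

View pics/s2.png

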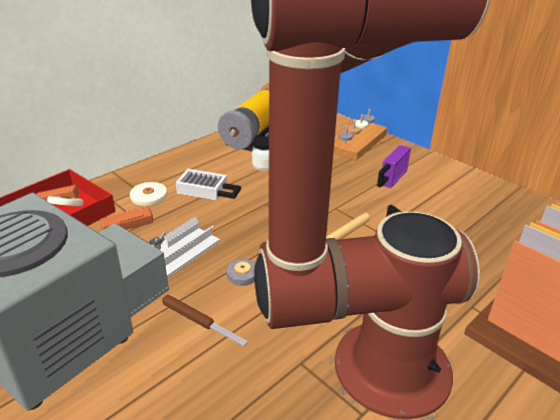

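The side view is blocked by the arm, so the grasp can't be seen there. I'll descend and watch the forces instead.

```bash

python3 -m pendant '[0,0,0.01,0,-0.007,0.07,1, 0,0,0.01,0,-0.007,0.14,1, 0,0,0.01,0,-0.007,0.21,1, 0,0,0.01,0,-0.007,0.283,1, 0,0,0.01,0,-0.007,0.283,1]' 
python3 go.py 0.501 -0.254 0.046 118.3
```

```text
t: 3.12
tool_pos: [0.4999, -0.2526, 0.0444]
tool_rot: [-1.608, -2.698, -0.0]
contact_force: [0.9, -0.3, -0.1]
opening: 0.0855
grip_force: 0.0
turn [-0.001 -0.002  0.003] shift [-0.006  0.001 -0.005]
3.125 [ 0.4999 -0.2526  0.0444] yaw 118.4 F [ 0.9 -0.3 -0.1] 0.0855 0.0
```

```bash

python3 -m pendant '[0,0,0,0,0,0,0, 0,0,0,0,0,0,0, 0,0,0,0,0,0,0, 0,0,0,0,0,0,0, 0,0,0,0,0,0,0, 0,0,0,0,0,0,0, 0,0,0,0,0,0,0, 0,0,0,0,0,0,0]' 60
python3 -m pendant '[0,0,0,0,0,-0.05,0, 0,0,0,0,0,-0.1,0, 0,0,0,0,0,-0.15,0, 0,0,0,0,0,-0.25,0, 0,0,0,0,0,-0.35,0, 0,0,0,0,0,-0.45,0, 0,0,0,0,0,-0.48,0, 0,0,0,0,0,-0.48,0, 0,0,0,0,0,-0.48,0]'
python3 go.py 0.5648 0.081 0.19 98
```

```text
t: 4.12
tool_pos: [0.501, -0.2531, 0.0458]
tool_rot: [1.607, 2.697, -0.0]
contact_force: [0.6, 1.0, 5.8]
opening: 0.0353
grip_force: 61.2
t: 5.25
tool_pos: [0.4992, -0.2521, 0.1866]
tool_rot: [-1.607, -2.696, -0.0]
contact_force: [-0.2, -0.4, -3.7]
opening: 0.0355
grip_force: 60.6
turn [-0.004 -0.005  0.681] shift [ 0.872  0.721 -0.01 ]
5.25 [ 0.4992 -0.2521  0.1866] yaw 118.42 F [-0.2 -0.4 -3.7] 0.0355 60.58600902557373
```

```bash

python3 -m pendant '[0,0,0.05,0.08,0.06,0,0, 0,0,0.15,0.2,0.16,0,0, 0,0,0.25,0.33,0.27,0,0, 0,0,0.35,0.46,0.38,0,0, 0,0,0.45,0.59,0.49,0,0, 0,0,0.55,0.71,0.59,0,0, 0,0,0.64,0.81,0.67,0,0, 0,0,0.68,0.872,0.721,0,0, 0,0,0.68,0.872,0.721,0,0, 0,0,0.68,0.872,0.721,0,0]' 
python3 go.py 0.5649 0.081 0.1 98
python3 -c "
from h import *
snap('top','t3');snap('side','s3')"
```

```text
t: 6.5
tool_pos: [0.5652, 0.0799, 0.1871]
tool_rot: [-2.06, -2.37, 0.003]
contact_force: [1.2, -0.4, -2.4]
opening: 0.0356
grip_force: 60.7
turn [-0.004  0.     0.001] shift [0.004 0.    0.29 ]
6.5 [0.5652 0.0799 0.1871] yaw 98.03 F [ 1.2 -0.4 -2.4] 0.0356 60.67314863204956
```

View pics/t3.png

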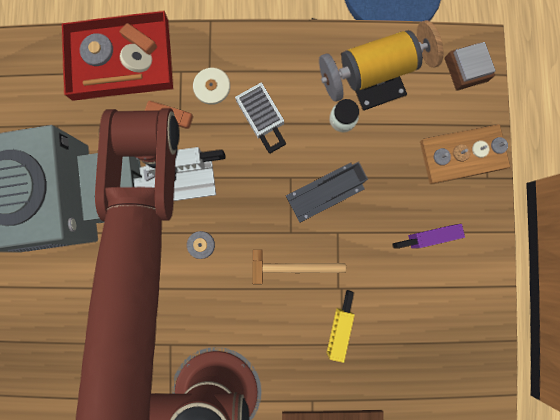

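View pics/s3.png

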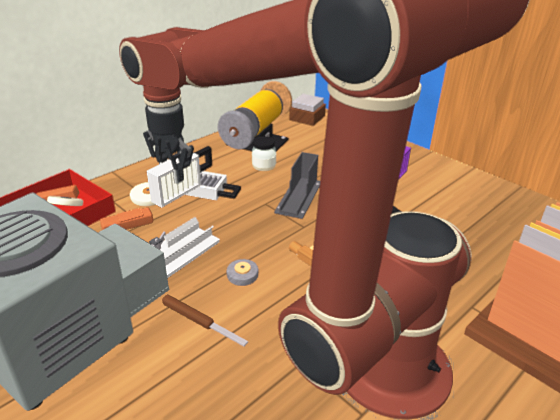

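The cassette is held level above the shelf: handle at (213,155) in the top view, frame at (178,178) in the side view, and the holder is empty. I'll check its lateral and heading offset before lowering.

```bash
cat > m3.py <<'E'
import sys
from h import *
a=np.radians(98.0);ex=np.array([np.cos(a),np.sin(a)]);ey=np.array([-ex[1],ex[0]])
def slot(W): return np.dstack([W[...,:2]@ex-.1206,W[...,:2]@ey+.5706,W[...,2]-.010])
d=load('t3');S=slot(cloud(d));s=S[140:175,170:235].reshape(-1,3);s=s[(s[:,2]>.19)&(s[:,2]<.28)]
print('top z',np.median(s[:,2]))
for x0 in np.arange(-.26,-.1,.015):
    k=s[(s[:,0]>x0)&(s[:,0]<x0+.015)]
    if len(k)>3: print(round(x0,3),len(k),'y',k[:,1].min().round(4),k[:,1].max().round(4),'z',np.median(k[:,2]).round(4))
print('x range',s[:,0].min(),s[:,0].max())
d=load('s3');S=slot(cloud(d));s=S[155:210,140:205].reshape(-1,3);I=d['image'][155:210,140:205].reshape(-1,3).min(1)
k=(s[:,0]>-.2)&(s[:,0]<-.05)&(abs(s[:,1])<.03)&(I>130);s=s[k];print(len(s),np.percentile(s,[2,50,98],axis=0).round(4).tolist())
E
python3 m3.py
```

```text
top z 0.21536138089276063
-0.245 40 y -0.0068 0.0074 z 0.2109
-0.23 50 y -0.0081 0.0074 z 0.2123
-0.215 49 y -0.007 0.0076 z 0.2122
-0.2 68 y -0.0167 0.0172 z 0.2126
-0.185 117 y -0.019 0.0178 z 0.217
-0.17 112 y -0.0164 0.0182 z 0.2168
-0.155 104 y -0.0159 0.0179 z 0.2167
-0.14 36 y -0.0051 0.0391 z 0.2158
x range -0.2401584428842856 -0.1280233005782488
1667 [[-0.1828, -0.0161, 0.1401], [-0.1029, 0.0122, 0.1795], [-0.0659, 0.0219, 0.2189]]
```

Centred within 1 mm, with the nose at x = −65 mm. Lowering it now.

```bash

python3 -m pendant '[0,0,0,0.004,0,0.1,0, 0,0,0,0.004,0,0.2,0, 0,0,0,0.004,0,0.3,0, 0,0,0,0.004,0,0.36,0, 0,0,0,0.004,0,0.4,0, 0,0,0,0.004,0,0.43,0, 0,0,0,0.004,0,0.445,0, 0,0,0,0.004,0,0.45,0, 0,0,0,0.004,0,0.45,0]' 
python3 go.py 0.5649 0.081 0.05 98
```

```text
t: 7.72
tool_pos: [0.5745, 0.0817, 0.0758]
tool_rot: [2.055, 2.363, 0.014]
contact_force: [-36.6, -0.8, 85.8]
opening: 0.0354
grip_force: 71.8
turn [ 0.025  0.003 -0.001] shift [ 0.002 -0.033  0.086]
7.725 [0.5745 0.0817 0.0758] yaw 97.97 F [-36.6  -0.8  85.8] 0.0354 71.80357038974762
```

Blocked early, with 86 N at the wrist. Backing off to look.

```bash

python3 -m pendant '[0,0,0,0,0,-0.1,0, 0,0,0,0,0,-0.2,0, 0,0,0,0,0,-0.25,0, 0,0,0,0,0,-0.25,0, 0,0,0,0,0,-0.25,0]' 
python3 go.py 0.5649 0.081 0.1 98
python3 - <<'E'
from h import *
a=snap('top','t4');b=snap('side','s4')
v=np.hstack([cv2.resize(b['image'][100:300,80:290],(400,381)),cv2.resize(a['image'][120:230,130:250],(400,381))])
cv2.imwrite('pics/c4.png',v[:,:,::-1])
E
```

```text
t: 8.35
tool_pos: [0.5647, 0.0814, 0.1267]
tool_rot: [-2.06, -2.37, 0.003]
contact_force: [-0.1, -0.4, -2.8]
opening: 0.0353
grip_force: 61.5
turn [-0.005 -0.001  0.   ] shift [-0.002  0.001  0.089]
8.35 [0.5647 0.0814 0.1267] yaw 98.01 F [-0.1 -0.4 -2.8] 0.0353 61.481566429138184
```

View pics/c4.png

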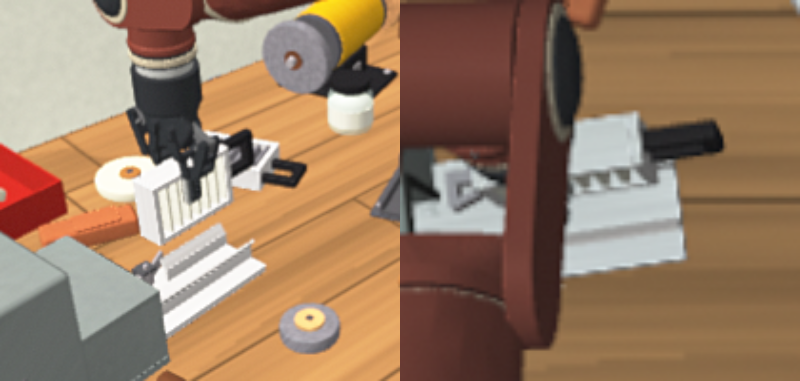

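The cassette is held over the shelf, but its place relative to the rails is unclear in this view. I'll take a height profile across the shelf from the first pictures.

```bash
cat > m4.py <<'E'
from m3 import *
print('----')
for n,r in (('t0',(145,215,135,225)),('s4',(190,280,140,230))):
    S=slot(cloud(load(n)));s=S[r[0]:r[1],r[2]:r[3]].reshape(-1,3);s=s[(s[:,2]<.06)]
    for xa,xb in ((-.18,-.15),(-.15,-.10)):
        k=s[(s[:,0]>xa)&(s[:,0]<xb)]
        print(n,xa,[(int(round(y*1000)),(np.median(q)*1000).round(),(np.percentile(q,95)*1000).round(),len(q)) for y in np.arange(-.056,.064,.004) for q in [k[(k[:,1]>y)&(k[:,1]<y+.004)][:,2]] if len(q)>2])
E
python3 m4.py | sed '1,/----/d'|sed 's/np.float64//g'
```

```text
t0 -0.18 [(-56, (-10.0), (-6.0), 17), (-52, (-9.0), (-7.0), 16), (-48, (-10.0), (-6.0), 18), (-44, (-11.0), (-7.0), 13), (-40, (-9.0), (0.0), 9), (-36, (-1.0), (3.0), 17), (-32, (-2.0), (4.0), 17), (-28, (-0.0), (3.0), 13), (-20, (29.0), (33.0), 14), (-16, (28.0), (32.0), 20), (-12, (22.0), (26.0), 23), (-8, (8.0), (19.0), 32), (-4, (-1.0), (4.0), 19), (0, (-0.0), (3.0), 14), (4, (-0.0), (4.0), 17), (8, (0.0), (3.0), 18), (12, (-0.0), (3.0), 17), (16, (0.0), (3.0), 18), (20, (-0.0), (4.0), 19), (24, (-1.0), (1.0), 17), (28, (-1.0), (2.0), 13), (32, (19.0), (21.0), 11), (36, (22.0), (26.0), 13), (40, (26.0), (31.0), 27), (44, (2.0), (32.0), 25), (48, (-1.0), (1.0), 20), (52, (-1.0), (2.0), 16), (56, (-1.0), (3.0), 18), (60, (-1.0), (6.0), 20)]
t0 -0.15 [(-56, (-9.0), (-6.0), 32), (-52, (-10.0), (-7.0), 28), (-48, (-10.0), (-8.0), 22), (-44, (-11.0), (-4.0), 28), (-40, (-1.0), (22.0), 22), (-36, (1.0), (20.0), 30), (-32, (-1.0), (3.0), 29), (-28, (-0.0), (4.0), 21), (-20, (30.0), (33.0), 23), (-16, (26.0), (34.0), 39), (-12, (21.0), (26.0), 38), (-8, (3.0), (19.0), 53), (-4, (-1.0), (3
[... 601 characters left out ...]
.0), (2.0), 13), (32, (12.0), (14.0), 3), (36, (8.0), (19.0), 46), (40, (9.0), (30.0), 34), (44, (27.0), (31.0), 21), (48, (-2.0), (3.0), 13), (52, (0.0), (2.0), 14), (56, (-0.0), (1.0), 12), (60, (-4.0), (2.0), 29)]
s4 -0.15 [(-40, (20.0), (22.0), 5), (-36, (7.0), (21.0), 6), (-20, (29.0), (30.0), 13), (-16, (27.0), (31.0), 45), (-12, (21.0), (29.0), 63), (-8, (10.0), (20.0), 114), (-4, (0.0), (14.0), 23), (0, (-0.0), (2.0), 18), (4, (1.0), (3.0), 25), (8, (0.0), (3.0), 19), (12, (1.0), (3.0), 5), (32, (0.0), (7.0), 7), (36, (9.0), (18.0), 100), (40, (9.0), (30.0), 48), (44, (2.0), (32.0), 43), (48, (-0.0), (4.0), 23), (52, (0.0), (2.0), 19), (56, (1.0), (3.0), 30), (60, (-3.0), (2.0), 55)]
```

The profile shows rail inner faces at y ≈ −7 and +33 mm. The shelf's centre line is therefore 13 mm nearer the robot than I took it to be: my brightness mask had cut off the near side. I'll shift by 13 mm, after checking that the cassette didn't slip in the grip.

```bash
sed -i 's/+.5706/+.5576/' m3.py; sed "s/'t3'/'t4'/;s/>.19)/>.12)/;s/<.28)/<.2)/" m3.py | sed '/s3/,$d' > m5.py; python3 m5.py; python3 go.py 0.552 0.0793 0.12 98
```

```text
top z 0.1588793818168432
-0.245 35 y -0.0195 -0.0046 z 0.1537
-0.23 50 y -0.0196 -0.0051 z 0.1559
-0.215 42 y -0.0195 -0.0054 z 0.1559
-0.2 47 y -0.0204 -0.0058 z 0.1562
-0.185 129 y -0.0319 0.0062 z 0.1598
-0.17 107 y -0.0314 0.0054 z 0.1602
-0.155 98 y -0.0314 0.0048 z 0.1603
-0.14 30 y -0.0176 0.0102 z 0.1591
x range -0.23844855985962926 -0.12767737640637639
turn [-0.006 -0.001  0.   ] shift [-0.001 -0.042  0.021]
8.45 [0.5645 0.0815 0.1264] yaw 98.01 F [ 0.4 -0.3 -4.1] 0.0354 61.478601694107056
```

```bash

python3 -m pendant '[0,0,0,0,-0.043,0,0, 0,0,0,0,-0.043,0,0, 0,0,0,0,-0.043,0.08,0, 0,0,0,0,-0.043,0.14,0, 0,0,0,0,-0.043,0.18,0, 0,0,0,0,-0.043,0.2,0, 0,0,0,0,-0.043,0.2,0]' 
python3 go.py 0.552 0.0793 0.048 98
```

```text
t: 9.32
tool_pos: [0.5528, 0.0798, 0.0681]
tool_rot: [-2.06, -2.371, 0.001]
contact_force: [-0.1, 0.3, -3.7]
opening: 0.0357
grip_force: 61.5
turn [-0.001 -0.     0.001] shift [-0.001 -0.003  0.067]
9.325 [0.5528 0.0798 0.0681] yaw 98.02 F [-0.1  0.3 -3.7] 0.0357 61.51137113571167
```

Now it's below the level where it was blocked before, and free. On down.

```bash

python3 -m pendant '[0,0,0,0,-0.002,0.025,0, 0,0,0,0,-0.002,0.045,0, 0,0,0,0,-0.002,0.06,0, 0,0,0,0,-0.002,0.067,0, 0,0,0,0,-0.002,0.07,0, 0,0,0,0,-0.002,0.07,0]' 
python3 go.py 0.552 0.0793 0.046 98
```

```text
t: 10.07
tool_pos: [0.5524, 0.0797, 0.0475]
tool_rot: [2.061, 2.371, 0.0]
contact_force: [-0.1, -0.2, -2.2]
opening: 0.0352
grip_force: 61.3
turn [0.    0.    0.001] shift [-0.001 -0.002  0.005]
10.075 [0.5524 0.0797 0.0475] yaw 98.02 F [-0.1 -0.2 -2.2] 0.0352 61.275519132614136
```

```bash

python3 -m pendant '[0,0,0,0,0,0.006,0, 0,0,0,0,0,0.006,0, 0,0,0,0,0,0.006,0.7, 0,0,0,0,0,0.006,1, 0,0,0,0,0,0.006,1, 0,0,0,0,0,0.006,1, 0,0,0,0,0,0.006,1]' 
python3 -m pendant '[0,0,0,0,0,-0.05,1, 0,0,0,0,0,-0.15,1, 0,0,0,0,0,-0.3,1, 0,0,0,0,0,-0.4,1, 0,0,0,0,0,-0.4,1, 0,0,0,0,0,-0.4,1]'
python3 -c "
from h import *
snap('top','t6');snap('side','s6')"
```

```text
t: 10.95
tool_pos: [0.5523, 0.0797, 0.0456]
tool_rot: [2.061, 2.371, -0.0]
contact_force: [-0.4, -0.3, 1.0]
opening: 0.0854
grip_force: 0.0
t: 11.7
tool_pos: [0.5519, 0.0797, 0.1652]
tool_rot: [-2.06, -2.371, 0.001]
contact_force: [-0.5, 1.0, -0.3]
opening: 0.0854
grip_force: 0.0
```

View pics/s6.png

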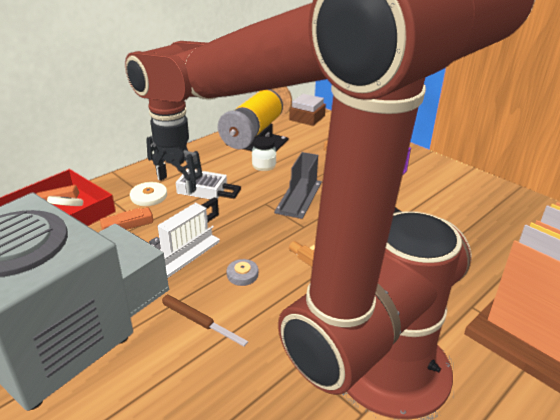

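It is standing upright between the rails with its handle outward (210,208) and is released. Next I'll move behind the handle with the fingers shut.

```bash

python3 -m pendant '[0,0,0,-0.12,0,0,0.5, 0,0,0,-0.3,0,0,0, 0,0,0,-0.45,0,0,0, 0,0,0,-0.57,0,0,0, 0,0,0,-0.57,0,0,0, 0,0,0,-0.57,0,0,0, 0,0,0,-0.57,0,0,0, 0,0,0,-0.57,0,0,0]' 
python3 go.py 0.5758 -0.0902 0.048 98
python3 - <<'E'
from h import *
d=snap('top','t7')
a=np.radians(98.0);ex=np.array([np.cos(a),np.sin(a)]);ey=np.array([-ex[1],ex[0]])
W=cloud(d);S=np.dstack([W[...,:2]@ex-.1206,W[...,:2]@ey+.5576,W[...,2]-.010])
s=S[150:215,138:240].reshape(-1,3)
for lo,hi,n in((.078,.086,'frame'),(.068,.0785,'handle')):
    k=s[(s[:,2]>lo)&(s[:,2]<hi)&(abs(s[:,1])<.03)];print(n,len(k),np.percentile(k,[1,50,99],axis=0).round(4).tolist())
E
```

```text
t: 12.8
tool_pos: [0.576, -0.0887, 0.1655]
tool_rot: [-2.059, -2.373, 0.0]
contact_force: [-1.5, -0.1, -0.4]
opening: -0.0001
grip_force: 0.0
turn [-0.    -0.     0.003] shift [-0.005 -0.001  0.391]
12.8 [ 0.576  -0.0887  0.1655] yaw 98.1 F [-1.5 -0.1 -0.4] -0.0001 0.0
frame 296 [[-0.2224, -0.018, 0.0781], [-0.0999, -0.0006, 0.0804], [-0.0671, 0.0169, 0.0845]]
handle 260 [[-0.2364, -0.0186, 0.0685], [-0.1302, -0.0002, 0.0763], [-0.0665, 0.0173, 0.0785]]
```

The cassette sits flat (top 80 mm above the shelf), y ≈ 0, with the bar's back at −237 mm. Going down behind the bar, then pushing.

```bash

python3 -m pendant '[0,0,0,-0.005,0,0.15,0, 0,0,0,-0.005,0,0.3,0, 0,0,0,-0.005,0,0.39,0, 0,0,0,-0.005,0,0.39,0, 0,0,0,-0.005,0,0.39,0]' 
python3 -m pendant '[0,0,0,0.06,0,0,0, 0,0,0,0.12,0,0,0, 0,0,0,0.17,0,0,0, 0,0,0,0.21,0,0,0, 0,0,0,0.25,0,0,0, 0,0,0,0.29,0,0,0, 0,0,0,0.33,0,0,0, 0,0,0,0.37,0,0,0, 0,0,0,0.41,0,0,0, 0,0,0,0.43,0,0,0]' 
python3 go.py 0.5454 0.1257 0.048 98
```

```text
t: 13.48
tool_pos: [0.5774, -0.0912, 0.0501]
tool_rot: [2.059, 2.37, 0.001]
contact_force: [0.6, -0.1, 1.2]
opening: -0.0002
grip_force: 0.0
t: 14.72
tool_pos: [0.5589, 0.0366, 0.0493]
tool_rot: [2.059, 2.371, -0.001]
contact_force: [1.2, -5.2, 3.8]
opening: 0.0002
grip_force: 2.8
turn [0.002 0.003 0.002] shift [ 0.3   -0.003  0.004]
14.725 [0.5589 0.0366 0.0493] yaw 98.06 F [ 1.2 -5.2  3.8] 0.0002 2.843660245416686
```

```bash

python3 -m pendant '[0,0,0,0.03,0,0,0, 0,0,0,0.06,0,0,0, 0,0,0,0.09,0,0,0, 0,0,0,0.12,0,0,0, 0,0,0,0.15,0,0,0, 0,0,0,0.18,0,0,0, 0,0,0,0.21,0,0,0, 0,0,0,0.23,0,0,0, 0,0,0,0.25,0,0,0, 0,0,0,0.26,0,0,0, 0,0,0,0.26,0,0,0]' 
python3 go.py 0.5454 0.1257 0.048 98
```

```text
t: 16.1
tool_pos: [0.5472, 0.1142, 0.0483]
tool_rot: [-2.06, -2.371, -0.0]
contact_force: [-0.6, -1.4, 1.1]
opening: -0.0003
grip_force: 1.1
turn [-0.001 -0.001  0.001] shift [ 0.039 -0.     0.001]
16.1 [0.5472 0.1142 0.0483] yaw 98.02 F [-0.6 -1.4  1.1] -0.0003 1.0968125984072685
```

```bash

python3 -m pendant '[0,0,0,0.01,0,0,0, 0,0,0,0.02,0,0,0, 0,0,0,0.03,0,0,0, 0,0,0,0.036,0,0,0, 0,0,0,0.042,0,0,0, 0,0,0,0.042,0,0,0]' 
python3 -m pendant '[0,0,0,0.006,0,0,0, 0,0,0,0.012,0,0,0, 0,0,0,0.012,0,0,0]' 
python3 go.py 0.5454 0.1257 0.048 98
```

```text
t: 16.85
tool_pos: [0.5457, 0.1253, 0.0483]
tool_rot: [2.059, 2.371, -0.003]
contact_force: [0.1, -6.7, 0.6]
opening: -0.0002
grip_force: 3.5
t: 17.23
tool_pos: [0.5457, 0.1253, 0.0485]
tool_rot: [2.055, 2.367, -0.011]
contact_force: [0.9, -20.4, 0.9]
opening: 0.0001
grip_force: 10.0
turn [-0.002  0.018  0.002] shift [ 0.002 -0.001  0.002]
17.225 [0.5457 0.1253 0.0485] yaw 98.06 F [  0.9 -20.4   0.9] 0.0001 10.025024637579918
```

The force rose to 20 N with no further motion, so it is at the end stop. Backing off and checking.

```bash

python3 -m pendant '[0,0,0,-0.05,0,0,0, 0,0,0,-0.15,0,0,0, 0,0,0,-0.25,0,-0.1,0, 0,0,0,-0.4,0,-0.3,0, 0,0,0,-0.55,0,-0.5,0, 0,0,0,-0.7,0,-0.6,0, 0,0,0,-0.8,0,-0.6,0, 0,0,0,-0.8,0,-0.6,0, 0,0,0,-0.8,0,-0.6,0]' 
python3 - <<'E'
from h import *
d=snap('top','t9');b=snap('side','s9')
a=np.radians(98.0);ex=np.array([np.cos(a),np.sin(a)]);ey=np.array([-ex[1],ex[0]])
W=cloud(d);S=np.dstack([W[...,:2]@ex-.1206,W[...,:2]@ey+.5576,W[...,2]-.010])
s=S[150:215,138:240].reshape(-1,3);k=s[(s[:,2]>.068)&(s[:,2]<.086)&(abs(s[:,1])<.012)&(s[:,0]<-.01)];print(len(k),np.percentile(k,[1,50,99],axis=0).round(4).tolist())
v=np.hstack([cv2.resize(d['image'][140:220,120:230],(440,320),interpolation=cv2.INTER_CUBIC),cv2.resize(b['image'][190:290,120:240],(384,320),interpolation=cv2.INTER_CUBIC)[:,:350]])
cv2.imwrite('pics/c9.png',v[:,:,::-1])
E
```

```text
t: 18.35
tool_pos: [0.5783, -0.107, 0.2277]
tool_rot: [-2.059, -2.37, -0.001]
contact_force: [0.1, 0.3, -1.1]
opening: -0.0001
grip_force: 0.0
124 [[-0.0619, -0.0058, 0.0695], [-0.0363, 0.0016, 0.0755], [-0.0115, 0.0086, 0.0812]]
```

View pics/c9.png

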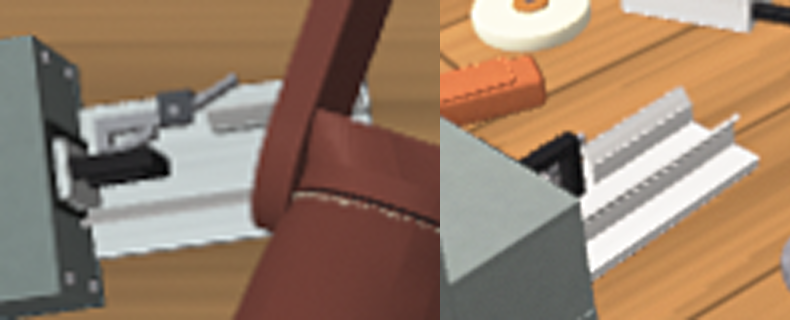

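```bash
python3 -c "
from h import *
print(ctrl.finish_job())"
```

```text
the job is handed in; nothing more can be done
None
```

The cassette is in the slot, pushed to the end stop (bar back at x ≈ −62 mm, −61 expected), with the catch looking shut behind it in the last picture and the job handed in; the first lowering hit a rail lip (86 N at the wrist, limit 120 N) because I had the shelf's centre line 13 mm off, which I corrected before setting it down.

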